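Weigh down and raise the telescoping price-sign stand

ROBOT

A 6-joint arm with a two-finger parallel gripper is mounted at the origin on the work surface. World frame = base frame: x ahead of the robot, y to its left, z up, the work surface at z = 0. Lengths are in m, angles in degrees, forces in N, time in s.
With the tool pointing down it reaches from about 0.4 to 0.825 m from the base axis. Payload 7 kg.
Tool frame: the origin (TCP) lies between the finger pads; the fingertips stand 25 mm ahead of it and the grasp point (between the pads) lies 6 mm ahead of it; z points along the fingers, y is the line along which they close (so a half turn about z gives the same grasp; the last joint's range is limited). The gripper opens to 88 mm and grips with 3 to 60 N. Pads are 19 mm wide; open, the fingers measure 130 mm over their backs; the gripper's body (78 mm by 193 mm) begins 47 mm behind the grasp point.
Start: joints at [-54.483, 20.546, 0.682, 0, -70.136, -16.507], TCP at [0.22, -0.638, 0.252] pointing down, gripper open.
Joint ranges: [-176.03, 176.03], [-82.01, 121.73], [-58.28, 71.71], [-173.87, 95.51], [-174.79, -0.11], [-173.66, 173.66]. Speed limits (degrees/s): [136.94, 136.94, 172.46, 180, 180, 180].

INTERFACE

Orientations are given as [roll, pitch, yaw] about the fixed x, y, z axes, in that order (R = Rz(yaw) Ry(pitch) Rx(roll)).
In Python, from plant import ctrl gives the robot as it stands.
- The arm moves only by the shell command python3 drive.py 'ROWS'. ROWS is a JSON list of rows, 1 to 8 of them, each of 5 numbers: dx, dy, dz in m, then a turn about the tool's z in degrees, then the finger opening in m; each row is the pose to reach, as a shift and turn from the pose commanded when the command began, along the tool's axes at that moment; what a row does not reach only later rows make up. A row lasts 1/8 s, in which the tool goes at most 0.0625 m and 10.7 degrees, less where a joint would pass 70% of its speed; a pose out of reach is approached as far as the arm can. The fingers move at their own pace and stop on an object; the grip force is fixed at half the most. Time passes only in rows, so rows that do not move let the fingers close. It prints the time, the measured TCP pose, the force, the opening and the grip force at its end.
- ctrl.get_obs(): the state, without advancing time (a new reading comes with each control period).
- ctrl.snapshot(name): name is "scene" or "side" or "wrist"; returns a dict with "frame" (384x512x3 uint8, red, green, blue), "z_map" (384x512 float32, m along the optical axis (not along the pixel's ray), 0 where there is no reading), "fovy" (degrees; the focal length in pixels is half the picture's height over the tangent of half this angle, whatever the lens; pixels are square), "cx", "cy" (the principal point, pixels), "R" (3x3) and "t" (3): a world point X has camera coordinates R X + t; the wrist camera has in their place "T_tool_cam" (4x4, takes a point from camera to tool coordinates, whose origin is the TCP and whose axes are the flange's). Camera axes: x right, y down, z forward; pixel columns grow to the right and rows downward; lengths in m; the calibration is good to about 2 mm. A picture is of the moment at which its call begins: read the wrist's pose just before it.
- ctrl.close_job(): hands the job in; it is judged then, once.
The state is a dict: "clock": time; "joint_pos": joint angles; "qvel": joint speeds; "tau": joint torques, N m; "tool_pos": TCP position; "orientation": TCP orientation; "force": force on the tool from outside, world axes, zero at the start; "moment": the same for the moment, N m; "opening": finger opening in m; "gripper_force": force on a finger pad.
Only numpy, scipy, OpenCV 4.12 (cv2) and the standard library are available. Lean on these libraries where they do the work, as an engineer would, in place of code of your own. Each camera call takes 0.05 s, during which the arm holds its last target. There are 200 camera calls.

TASK

First set the steel ballast plate (green bar handle) squarely on the pale wooden block of the price-sign stand, edges flush with the block, and let go of it. Then pinch the green head of the sign mast so that the orange button in its side is pressed in, and pull the sign straight up, past the first stop, all the way to the second stop. Finish while still gripping the head and holding the sign fully up there (it slides down if let go); leave the wooden tub lid, honey jar and marker where they are.

Things in the scene. Friction and masses are not known exactly. Their poses are not given: they have to be found in the camera images.
- plate: Loose steel ballast plate, 100 mm (its x) by 80 mm (its y) by 10 mm thick, about 0.6 kg, lying flat on the table. On its centre stands a green bar handle, 16 mm wide (x), 56 mm long (y), 28 mm high, so its top is 38 mm above the underside. Origin: centre of the underside; z up. A half turn makes no difference.
- stand: Sign stand, fixed to the table: dark wooden foot 130 mm (x) by 260 mm (y) by 18 mm high. Pale block centred at y = -70 mm, mast at y = +70 mm. Origin: centre of the foot's underside; z up. The sign board (120 mm wide, 85 mm high) hangs from the head 40 mm on the +x side of the mast and rises with it; its top edge is 6 mm above the head's underside.
- seat (a point): Centre of the top face of the pale wooden block, 40 mm above the table. The block is 100 mm (stand's x) by 80 mm (stand's y), the same outline as the plate; nothing sticks up from it. Axes parallel to the stand's.
- head: Green head on top of the mast: block 30 mm (x) by 40 mm (y) by 44 mm high, axes parallel to the stand's. Origin: centre of its underside, 119 mm above the table with the mast down. Together with the mast tubes and sign board it weighs about 0.3 kg.
- grip (a point): Centre of the green head, 22 mm above its underside, 141 mm above the table with the mast down and 281 mm at the second stop; the middle of the pinch across y. Axes parallel to the stand's.
- button_face (a point): Centre of the round face (18 mm across) of the orange release button on the head's +y side, at the height of the head's centre. It stands 7 mm proud of the head, 27 mm from the head's centre, and still 1 mm proud when fully pressed. Moves with the button.
- button (a joint): Travel of the orange button, pressed towards the stand's -y: 0 out, 0.006 m fully in; a spring of about 5 N at full travel pushes it out again. With the mast down it latches the mast; pressed in 4 mm or more it lets the mast rise. Pinching the head across its y with 20 N or more presses it fully.
- mast_upper (a joint): Upper mast tube, with the head: 0 down, 0.070 m at the first stop. It comes out first when the head is pulled up, sliding easily (1 to 4 N).
- mast_lower (a joint): Lower mast tube: 0 down, 0.070 m at its end. It is drawn up by the upper one after the first stop; when both read 0.070 the mast is at the second stop, a firm end, the head 140 mm above its start. Nothing locks it there.
- tub_lid: Bystander: loose round wooden lid, 84 mm across, 12 mm thick, with a dark knob 24 mm across to 34 mm height. Origin: centre of the underside. It and the plate may lie in each other's place.
- honey_jar: Bystander: amber honey jar with yellow cap, 85 mm high, 68 mm across. Origin: centre of the underside.
- marker: Bystander: black marker pen lying on the table, 130 mm long, 14 mm thick.

How it is judged:
By the outcome, as a careful person would: the job done as asked, in the order asked, and still so for the second after the job is handed in, while the arm keeps its last pose, push and grip.
It also fails if it takes over 62 s, if anything falls off the work surface, if the arm or the gripper's body presses on something with over 40 N, if the wrist force passes 120 N, or if a joint passes its speed limit or range.

## Working session

There is one attempt and no reset: what is moved stays moved. The work goes in short steps, Python scripts to look and compute and a shell command to move; the robot and the scene stay as the last step left them, time stands still between calls to the robot, and variables do not carry over. Pictures are saved under pics/ and viewed, at most 10 in all, crops included, and the job is handed in when it is done.

```bash
ls; mkdir -p pics
cat > h.py <<'E'
import numpy as np, cv2
from plant import ctrl
from scipy.spatial.transform import Rotation as Ro
def snap(n):
    o=ctrl.get_obs(); s=ctrl.snapshot(n)
    f=192/np.tan(np.radians(s['fovy'])/2)
    if n=='wrist':
        T=np.eye(4); T[:3,:3]=Ro.from_euler('xyz',o['orientation'],degrees=True).as_matrix(); T[:3,3]=o['tool_pos']
        C=T@np.array(s['T_tool_cam']); Rw,c=C[:3,:3],C[:3,3]
    else:
        Rw=np.array(s['R']).T; c=-Rw@np.array(s['t'])
    s.update(f=f,Rw=Rw,c=c); return s
def ray(s,u,v): return s['Rw']@np.array([(u-s['cx'])/s['f'],(v-s['cy'])/s['f'],1.])
def on_plane(s,u,v,z):
    d=ray(s,u,v); return s['c']+d*(z-s['c'][2])/d[2]
def cloud(s):
    v,u=np.mgrid[:384,:512]; z=s['z_map']
    P=np.stack([(u-s['cx'])/s['f']*z,(v-s['cy'])/s['f']*z,z],-1)
    return P@s['Rw'].T+s['c']
def save(s,p): cv2.imwrite(p,s['frame'][:,:,::-1])
E
python3 - <<'E'
from h import *
print(ctrl.get_obs())
a=snap('scene');b=snap('side');c=snap('wrist')
for s in(a,b,c):print(s['fovy'],s['cx'],s['cy'],s['c'],s['Rw'][:,2])
save(a,'pics/a.png');save(b,'pics/b.png')
E
```

```text
drive.py
pics
plant.py
{'clock': 0.0, 'joint_pos': array([-5.44839754e+01,  2.05926145e+01,  6.33157971e-01, -1.89792583e-02,
       -7.01363479e+01, -1.65042139e+01]), 'qvel': array([ 0.02150829, -0.03705753, -0.01382973,  0.00189816, -0.02716701,
       -0.07105762]), 'tau': array([-9.59420795e-04, -5.82715702e+01,  2.93039507e+01,  6.99655920e+00,
        6.93778595e-03, -1.15162370e-04]), 'tool_pos': array([ 0.21968263, -0.63777211,  0.25060826]), 'orientation': array([ 1.79903074e+02, -1.01127115e-02, -1.60994645e+02]), 'force': array([-0.22972487,  0.6910324 , -0.14723654]), 'moment': array([-0.01286622, -0.03653511, -0.02515907]), 'gripper_force': 0.0, 'opening': 0.0873777025220366}
46.561880750228 252.60146535300805 191.35526776972506 [1.3400375  0.42338878 1.05682314] [-0.62857865 -0.31909739 -0.70927127]
45.43144189583464 261.7893097450223 191.7318265176374 [ 0.2469302  -1.19481805  1.00156827] [ 0.1894155   0.78844109 -0.58521998]
62.054629526916045 256.65073088757 193.66847560539256 [ 0.15231056 -0.66217911  0.38382192] [ 0.24596391  0.08513076 -0.96553328]
```

View pics/a.png

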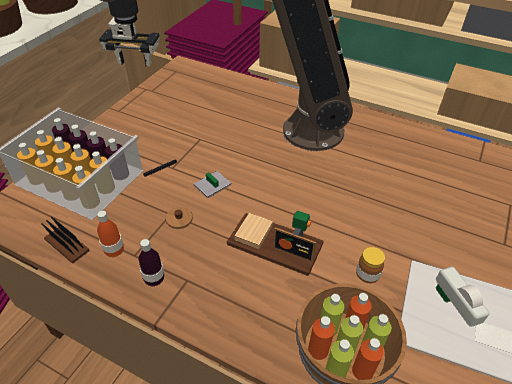

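View pics/b.png

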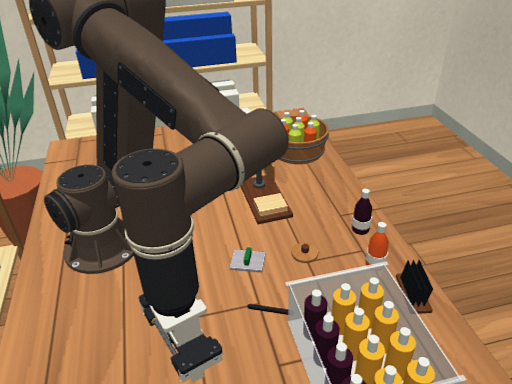

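The scene view shows the plate at about (212,184), pale block (253,231), green head (300,220), lid (179,217), jar (371,264) and marker (160,167). In the side view the plate is at (248,259) and the block at (271,205).

Run:
```python
from h import *
for n,seed in(('scene',dict(plate=(200,185),block=(250,230),head=(300,217))),('side',dict(plate=(238,262),block=(271,206)))):
    s=snap(n);hsv=cv2.cvtColor(s['frame'],cv2.COLOR_RGB2HSV);P=cloud(s)
    print(n)
    for k,(u,v) in seed.items(): print(k,hsv[v,u],P[v,u].round(3))
    H,S,V=cv2.split(hsv)
    g=(H>50)&(H<85)&(S>120)
    M={'plate':(S<60)&(V>100)&(P[...,2]<.02),'block':(abs(P[...,2]-.04)<.004)&(V>150),'green':g}
    for k,m in M.items():
        nn,l,st,ce=cv2.connectedComponentsWithStats(m.astype('u1'))
        for i in range(1,nn):
            if st[i,4]>25 and abs(P[l==i][:,:2].mean(0)[0]-.5)<.4 and abs(P[l==i][:,1].mean())<.6:
                q=np.argwhere(l==i)[:,::-1]; 
                Z={'plate':.01,'block':.04}.get(k)
                if Z:
                    W=np.array([on_plane(s,a,b,Z)[:2] for a,b in q]).astype('f4')
                    r=cv2.minAreaRect(W*1000)
                    if r[1][0]<200: print(k,st[i],r)
                else: print(k,st[i],ce[i].round(1),np.median(P[l==i],0).round(3),P[l==i].min(0).round(3),P[l==i].max(0).round(3))
```

```text
scene
plate [170  10 158] [ 0.462 -0.222  0.003]
block [ 18 104 236] [0.582 0.031 0.035]
head [ 69 173 109] [0.573 0.177 0.162]
plate [194 171  37  26 390] ((442.1749267578125, -187.206787109375), (78.9840316772461, 103.32498931884766), 67.02783966064453)
plate [357 271  23  11  42] ((562.4000854492188, 389.7177734375), (22.28376007080078, 61.34434509277344), 8.630162239074707)
block [ 52 195  23  11  36] ((749.7605590820312, -543.2839965820312), (92.20989990234375, 6.4948039054870605), 89.65033721923828)
block [235 213  38  32 580] ((573.80419921875, 38.632137298583984), (99.37852478027344, 79.46793365478516), 2.0608303546905518)
green [206 173  12  14  90] [211.7 179.4] [ 0.445 -0.184  0.034] [ 0.428 -0.213  0.017] [ 0.456 -0.161  0.041]
green [293 211  17  20 236] [300.4 220.1] [0.579 0.181 0.158] [0.551 0.159 0.12 ] [1.34  0.423 1.057]
green [437 285  13  17  70] [442.3 293.5] [0.534 0.582 0.028] [0.518 0.423 0.016] [1.34  0.603 1.057]
side
plate [150   4 185] [ 0.407 -0.196  0.012]
block [ 20  97 244] [0.568 0.01  0.04 ]
plate [230 250  36  22 562] ((436.98114013671875, -193.97372436523438), (87.54639434814453, 100.3185043334961), 67.74835205078125)
plate [288 321  17  44  68] ((489.4779357910156, -512.1058959960938), (4.250876426696777, 132.76756286621094), 0.0283841323107481)
plate [338 335   5   8  32] ((601.4024658203125, -532.92138671875), (22.555908203125, 10.110856056213379), 67.60516357421875)
block [253 193  34  20 391] ((569.8309936523438, 33.807891845703125), (99.8141860961914, 86.14186096191406), 2.0434296131134033)
green [244 248   7  17  84] [247.3 256.1] [ 0.435 -0.203  0.036] [ 0.422 -0.22   0.015] [ 0.45  -0.171  0.046]
```

Sizes match (plate 103x79, block 99x79). Now over the plate for a wrist look.

```bash
cat >> h.py <<'E'
def delta(x,y,z,yaw):
    o=ctrl.get_obs(); R=Ro.from_euler('xyz',o['orientation'],degrees=True).as_matrix()
    d=R.T@(np.array([x,y,z])-o['tool_pos']); t=-((yaw-o['orientation'][2]+180)%360-180)
    print('delta',d.round(4),'turn',round(t,2),'now',o['tool_pos'].round(4),o['orientation'].round(2),'t',o['clock'],'j',o['joint_pos'].round(0))
E
python3 -c "
from h import *
delta(.442,-.188,.25,-113)"
python3 drive.py '[[-0.357,0.353,0,-48,0.088],[-0.357,0.353,0,-48,0.088],[-0.357,0.353,0,-48,0.088],[-0.357,0.353,0,-48,0.088],[-0.357,0.353,0,-48,0.088],[-0.357,0.353,0,-48,0.088],[-0.357,0.353,0,-48,0.088],[-0.357,0.353,0,-48,0.088]]'; python3 drive.py '[[0,0,0,0,0.088],[0,0,0,0,0.088]]'
python3 - <<'E'
from h import *
delta(.442,-.188,.25,-113)
s=snap('wrist');save(s,'pics/c.png')
E
```

```text
clock: 1.25
tool_pos: [0.4421, -0.188, 0.252]
orientation: [-179.9, 0.0, -113.0]
force: [1.4, -0.0, 0.9]
opening: 0.0879
gripper_force: 0.0
clock: 1.5
tool_pos: [0.4414, -0.1897, 0.2515]
orientation: [180.0, -0.0, -112.9]
force: [-0.4, -1.1, 0.6]
opening: 0.0879
gripper_force: 0.0
delta [-0.0018  0.0002  0.0015] turn 0.09 now [ 0.4414 -0.1897  0.2515] [ 1.7999e+02 -1.0000e-02 -1.1291e+02] t 1.5 j [  0.   2. -23.   0. -65. -23.]
```

View pics/c.png

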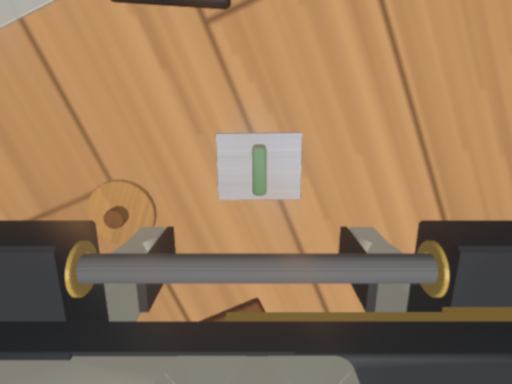

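The wrist view shows the plate centred at about (259,166), handle upright at (259,169), and the lid clear at (122,211).

```bash
cat >> h.py <<'E'
def plate_fit():
    s=snap('wrist');hsv=cv2.cvtColor(s['frame'],cv2.COLOR_RGB2HSV);H,S,V=cv2.split(hsv)
    for nm,m,Z in(('plate',(S<40)&(V>140),.01),('green',(H>45)&(H<85)&(S>60),.038)):
        m=m.astype('u1'); m[215:]=0
        cs,_=cv2.findContours(m,0,1)
        for c in cs:
            if cv2.contourArea(c)>200:
                W=np.array([on_plane(s,a,b,Z)[:2] for a,b in c[:,0]]).astype('f4')
                print(nm,cv2.boundingRect(c),cv2.minAreaRect(W*1000))
E
python3 -c "
from h import *
plate_fit()"
```

```text
plate (216, 133, 86, 67) ((436.87359619140625, -192.46328735351562), (79.26934814453125, 99.35944366455078), 67.52153015136719)
plate (0, 0, 55, 28) ((597.828369140625, -449.2032165527344), (22.413331985473633, 66.81832885742188), 87.78114318847656)
green (253, 167, 12, 28) ((441.2385559082031, -183.3682861328125), (30.75792694091797, 12.358756065368652), 66.96135711669922)
```

```bash
python3 -c "
from h import *
delta(.437,-.192,.039,-112.5)"; python3 drive.py '[[0.003,0.003,0.06,-0.4,0.088],[0.004,0.003,0.12,-0.4,0.088],[0.004,0.003,0.16,-0.4,0.088],[0.004,0.003,0.18,-0.4,0.088],[0.004,0.003,0.18,-0.4,0.088]]';python3 -c "
from h import *
delta(.437,-.192,.039,-112.5)
"
```

```text
delta [0.0027 0.0031 0.2125] turn -0.56 now [ 0.441  -0.1908  0.2515] [ 1.7999e+02 -1.0000e-02 -1.1306e+02] t 1.6 j [  0.   2. -23.   0. -65. -23.]
clock: 2.22
tool_pos: [0.4354, -0.1937, 0.0702]
orientation: [179.8, -0.1, -112.7]
force: [-1.2, 0.2, -0.3]
opening: 0.0876
gripper_force: 0.0
delta [-0.0022 -0.0009  0.0312] turn -0.24 now [ 0.4354 -0.1937  0.0702] [ 1.7979e+02 -8.0000e-02 -1.1274e+02] t 2.225 j [ -0.  14. -37.  -0. -39. -22.]
```

```bash
python3 drive.py '[[-0.001,-0.001,0.02,0,0.088],[-0.001,-0.001,0.03,0,0.088],[-0.001,-0.001,0.03,0,0.088]]';python3 drive.py '[[0,0,0,0,0],[0,0,0,0,0],[0,0,0,0,0],[0,0,0,0,0],[0,0,0,0,0],[0,0,0,0,0]]';python3 -c "
from h import *
delta(.437,-.192,.039,-112.5)
"
```

```text
clock: 2.6
tool_pos: [0.4382, -0.1924, 0.0417]
orientation: [180.0, -0.0, -112.6]
force: [-0.7, -0.4, -0.1]
opening: 0.0876
gripper_force: 0.0
clock: 3.35
tool_pos: [0.4385, -0.1919, 0.0416]
orientation: [180.0, -0.0, -112.6]
force: [-0.6, 0.9, -0.4]
opening: 0.0331
gripper_force: 0.0
delta [0.0006 0.0013 0.0026] turn -0.09 now [ 0.4385 -0.1919  0.0416] [ 180.     -0.   -112.59] t 3.35 j [ -0.  17. -38.   0. -35. -23.]
```

Still closing; grip, lift, and view.

```bash
python3 drive.py '[[0,0,0.002,0,0],[0,0,0.002,0,0],[0,0,0.002,0,0],[0,0,0.002,0,0],[0,0,0.002,0,0],[0,0,0.002,0,0]]'; python3 drive.py '[[0,0,-0.02,0,0],[0,0,-0.06,0,0],[0,0,-0.12,0,0],[0,0,-0.17,0,0],[0,0,-0.19,0,0],[0,0,-0.19,0,0],[0,0,-0.19,0,0]]';python3 - <<'E'
from h import *
delta(.572,.036,.23,-88)
s=snap('wrist');save(s,'pics/d.png')
E
```

```text
clock: 4.1
tool_pos: [0.4381, -0.1919, 0.0393]
orientation: [180.0, -0.0, -112.6]
force: [-0.5, 0.1, -5.8]
opening: 0.0158
gripper_force: 30.0
clock: 4.97
tool_pos: [0.4373, -0.1917, 0.2279]
orientation: [179.8, -0.0, -112.6]
force: [-0.1, -0.4, -6.7]
opening: 0.0157
gripper_force: 30.0
delta [-0.262  -0.0368 -0.0023] turn -24.61 now [ 0.4373 -0.1917  0.2279] [ 1.7984e+02 -2.0000e-02 -1.1261e+02] t 4.975 j [ -0.   3. -25.  -0. -62. -23.]
```

View pics/d.png

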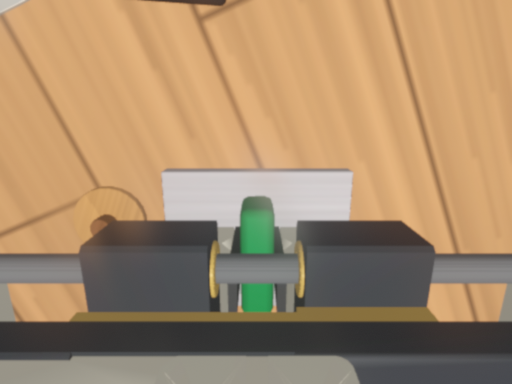

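The plate hangs squarely in the grip, its far edge at row ~170, columns 163–351. Next: an offset look at the block, which also measures the plate in the hand.

```bash
python3 -c "
from h import *
delta(.572,.106,.25,-88)"
python3 drive.py '[[-0.03,-0.003,-0.02,-3,0],[-0.08,-0.006,-0.022,-9,0],[-0.14,-0.009,-0.022,-17,0],[-0.2,-0.01,-0.022,-24.6,0],[-0.26,-0.01,-0.022,-24.6,0],[-0.31,-0.01,-0.022,-24.6,0],[-0.326,-0.01,-0.022,-24.6,0],[-0.326,-0.01,-0.022,-24.6,0]]'
python3 drive.py '[[0,0,0,0,0],[0,0,0,0,0]]'
python3 - <<'E'
from h import *
delta(.572,.106,.25,-88)
s=snap('wrist');save(s,'pics/e.png')
E
```

```text
delta [-0.3266 -0.0098 -0.0225] turn -24.61 now [ 0.4373 -0.1917  0.2277] [ 1.7982e+02 -3.0000e-02 -1.1261e+02] t 5.025 j [ -0.   3. -25.  -0. -62. -23.]
clock: 6.02
tool_pos: [0.5726, 0.1059, 0.2494]
orientation: [179.8, -0.1, -87.9]
force: [-0.8, -0.6, -7.2]
opening: 0.0155
gripper_force: 30.0
clock: 6.28
tool_pos: [0.5725, 0.1041, 0.2515]
orientation: [180.0, -0.0, -88.1]
force: [0.5, -1.0, -6.9]
opening: 0.0158
gripper_force: 30.0
delta [-0.0019  0.0005  0.0015] turn -0.06 now [0.5725 0.1041 0.2515] [ 1.7998e+02 -1.0000e-02 -8.8060e+01] t 6.275 j [ 30.  12. -11.  -0. -67. -28.]
```

View pics/e.png

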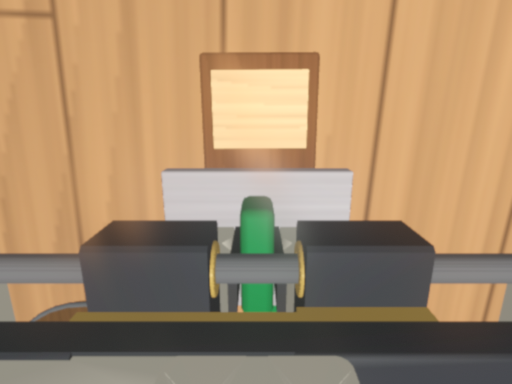

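The block's top shows whole at columns 211–308, rows 69–149; the plate's far edge is at row ~170, columns 163–352.

```bash
cat >> h.py <<'E'
def quad(W): # corners -> fit
    r=cv2.minAreaRect(np.array(W,'f4')*1000); return r
def tool_plane(s,c,Z,o):
    R=Ro.from_euler('xyz',o['orientation'],degrees=True).as_matrix()
    W=np.array([on_plane(s,a,b,Z) for a,b in c]); return (W-o['tool_pos'])@R
E
python3 - <<'E'
from h import *
o=ctrl.get_obs();s=snap('wrist');P=cloud(s);V=s['frame'].astype(int)
for p in((260,110),(260,60),(205,110),(180,195),(100,100),(260,172),(330,172)): print(p,V[p[1],p[0]],P[p[1],p[0]].round(4))
m=((P[...,2]>.03)&(P[...,2]<.05)&(V.sum(2)>480)).astype('u1');m[:55]=0;m[165:]=0
c=max(cv2.findContours(m,0,1)[0],key=cv2.contourArea)[:,0]
print(cv2.boundingRect(c)); print('block world',quad([on_plane(s,a,b,.04)[:2] for a,b in c])); print('block tool',quad(tool_plane(s,c,.04,o)[:,:2]))
# plate front edge
sp=V.max(2)-V.min(2)
zt=P[180:215,170:215,2]; print('plate z',np.median(zt[zt>0]))
L=[];Rr=[];T=[]
for r in range(178,212):
    q=np.where((sp[r,140:380]<30)&(V[r,140:380].sum(1)>350))[0]+140; L.append((q.min()-.5,r));Rr.append((q.max()+.5,r))
for cc in list(range(172,235,3))+list(range(280,345,3)):
    q=np.where((sp[150:200,cc]<30)&(V[150:200,cc].sum(1)>450))[0]+150; T.append((cc,q.min()-.5))
print(T[::6],L[::8],Rr[::8])
Z=o['tool_pos'][2]-.0293
t=tool_plane(s,T,Z,o);print('top edge: fit y->x',np.polyfit(t[:,1],t[:,0],1))
for n,e in(('L',L),('R',Rr)):
    t=tool_plane(s,e,Z,o);print(n,np.polyfit(t[:,0],t[:,1],1),t[:,1].mean())
E
```

```text
(260, 110) [255 230 179] [0.5702 0.035  0.0389]
(260, 60) [164 113  74] [ 0.5718 -0.0165  0.0186]
(205, 110) [167 116  76] [0.6311 0.0372 0.0178]
(180, 195) [205 200 200] [0.6127 0.0785 0.2226]
(100, 100) [213 166 114] [ 7.553e-01  3.020e-02 -4.000e-04]
(260, 172) [206 190 184] [0.571  0.0646 0.2233]
(330, 172) [195 189 188] [0.5347 0.0637 0.2218]
(211, 69, 98, 80)
block world ((570.7051391601562, 34.50068283081055), (99.66775512695312, 79.72756958007812), 2.2270047664642334)
block tool ((69.60816955566406, 4.350044250488281), (99.66776275634766, 79.7275619506836), 89.71852111816406)
plate z 0.2223060596973333
[(172, np.float64(170.5)), (190, np.float64(170.5)), (208, np.float64(170.5)), (226, np.float64(170.5)), (289, np.float64(170.5)), (307, np.float64(170.5)), (325, np.float64(170.5)), (343, np.float64(170.5))] [(np.float64(161.5), 178), (np.float64(162.5), 186), (np.float64(162.5), 194), (np.float64(163.5), 202), (np.float64(164.5), 210)] [(np.float64(351.5), 178), (np.float64(351.5), 186), (np.float64(350.5), 194), (np.float64(349.5), 202), (np.float64(349.5), 210)]
top edge: fit y->x [-0.00038885  0.04011883]
L [-0.00416864 -0.04814493] -0.048258460919932585
R [-0.00153639  0.0508078 ] 0.050766069619944766
```

```bash
python3 drive.py '[[0.03,0.003,0,-0.2,0],[0.069,0.003,0.02,-0.2,0],[0.069,0.003,0.06,-0.2,0],[0.069,0.003,0.11,-0.2,0],[0.069,0.003,0.145,-0.2,0],[0.069,0.003,0.16,-0.2,0],[0.069,0.003,0.162,-0.2,0],[0.069,0.003,0.162,-0.2,0]]'
python3 - <<'E'
from h import *
delta(.572,.035,.087,-88)
s=snap('wrist');cv2.imwrite('pics/f.png',cv2.resize(s['frame'][130:250,130:390,::-1],None,fx=3,fy=3,interpolation=0))
np.save('w.npy',s['frame'])
E
```

```text
clock: 7.38
tool_pos: [0.5735, 0.0364, 0.091]
orientation: [-179.9, 0.0, -87.8]
force: [0.0, 0.4, -6.2]
opening: 0.0158
gripper_force: 30.0
delta [0.0013 0.0015 0.004 ] turn 0.23 now [0.5735 0.0364 0.091 ] [-1.7987e+02  3.0000e-02 -8.7770e+01] t 7.375 j [ 23.  20. -24.   0. -46. -21.]
```

View pics/f.png

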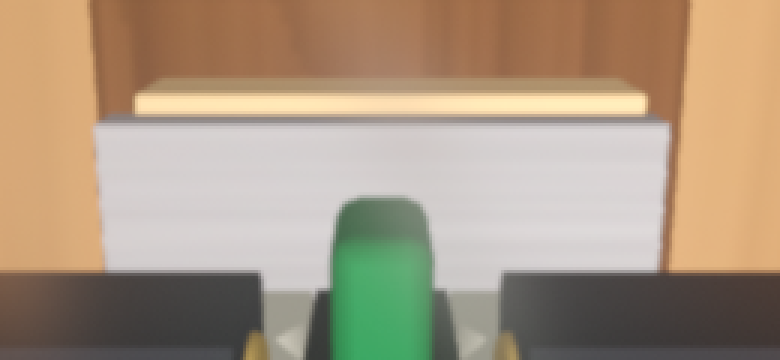

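Block's front top edge shows at row ~161, columns 174.7–346; plate's top edge at row ~171, columns 161.7–353.7. The block edge peeks out a few mm.

```bash
cat >> h.py <<'E'
def hover():
    o=ctrl.get_obs();s=snap('wrist');V=s['frame'].astype(int)
    Y=V.sum(2); print('col profile',[(r,tuple(V[r,230]),tuple(V[r,320])) for r in range(150,175,1)] if 0 else '')
    pale=((V[...,0]>235)&(V[...,2]>120)).astype('u1'); pale[175:]=0
    q=np.argwhere(pale[150:172,150:370])+[150,150]
    if len(q)<50: print('no block'); 
    else:
        from scipy import stats
        rows=[r for r in range(150,172) if pale[r,150:370].sum()>120]; print('pale rows',rows)
        L=np.median([np.where(pale[r,150:370])[0].min()+150-.5 for r in rows]);R=np.median([np.where(pale[r,150:370])[0].max()+150+.5 for r in rows])
        for k in (190,330):
            rr=np.where(pale[140:175,k])[0]+140; print('far edge row',k,rr.min()-.5,tool_plane(s,[(k,rr.min()-.5)],.04,o).round(4)[0])
        t=tool_plane(s,[(L,rows[0]),(R,rows[0])],.04,o);print('block L,R',L,R,t[:,1].round(4),'mid',t[:,1].mean().round(4))
    sp=V.max(2)-V.min(2); g=(sp<25)&(Y>540)
    for k in(180,200,310,330):
        r=np.where(g[160:190,k])[0][0]+160-.5; print('plate edge',k,r,tool_plane(s,[(k,r)],o['tool_pos'][2]-.0293,o).round(4)[0])
    w=[np.where(g[r,140:380])[0]+140 for r in range(175,185)]
    t=tool_plane(s,[(np.median([i.min() for i in w])-.5,180),(np.median([i.max() for i in w])+.5,180)],o['tool_pos'][2]-.0293,o);print('plate L,R',t[:,1].round(4),'mid',t[:,1].mean().round(4))
E
python3 -c "
from h import *
hover();delta(.572,.035,.084,-88)"
```

```text
col profile 
pale rows [162, 163, 164, 165, 166, 167]
far edge row 190 161.5 [ 0.0412 -0.0375  0.0513]
far edge row 330 161.5 [0.0412 0.0439 0.051 ]
block L,R 175.5 344.5 [-0.046   0.0524] mid 0.0032
plate edge 180 171.5 [ 0.0396 -0.0384  0.0294]
plate edge 200 171.5 [ 0.0396 -0.028   0.0293]
plate edge 310 171.5 [0.0396 0.0288 0.0292]
plate edge 330 171.5 [0.0396 0.0392 0.0292]
plate L,R [-0.0483  0.0506] mid 0.0012
delta [0.0014 0.0015 0.0071] turn 0.22 now [0.5734 0.0365 0.0912] [-1.7985e+02  4.0000e-02 -8.7780e+01] t 7.475 j [ 23.  20. -24.   0. -46. -21.]
```

```bash
python3 drive.py '[[0.0015,0.002,0.003,0,0],[0.0015,0.002,0.005,0,0],[0.0015,0.002,0.005,0,0],[0.0015,0.002,0.005,0,0]]'; python3 -c "
from h import *
hover();delta(.572,.035,.080,-88)"
```

```text
clock: 7.98
tool_pos: [0.5705, 0.0346, 0.0846]
orientation: [-180.0, -0.0, -87.8]
force: [-1.0, -0.3, -5.9]
opening: 0.0159
gripper_force: 30.0
col profile 
no block
plate edge 180 171.5 [ 0.0396 -0.0384  0.0293]
plate edge 200 171.5 [ 0.0396 -0.028   0.0293]
plate edge 310 170.5 [0.0401 0.0288 0.0293]
plate edge 330 170.5 [0.0401 0.0392 0.0293]
plate L,R [-0.0483  0.0509] mid 0.0013
delta [-0.0004 -0.0015  0.0046] turn 0.22 now [0.5705 0.0346 0.0846] [-180.     -0.    -87.78] t 8.025 j [ 23.  20. -24.   0. -45. -21.]
```

Run:
```python
from h import *
s=snap('wrist');a=s['frame'][140:190,150:370,::-1]
cv2.imwrite('pics/g.png',cv2.resize(a,None,fx=3.6,fy=5,interpolation=0))
```

```text
(no output)
```

View pics/g.png

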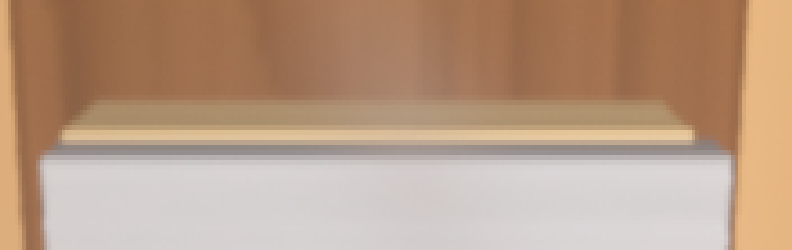

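The block's front top edge is at row ~165.5, columns 167.2–342.8; the plate's top edge at row ~171, columns 161.1–353.6.

Run:
```python
from h import *
o=ctrl.get_obs();s=snap('wrist')
b=tool_plane(s,[(166.7,165),(342.3,165)],.04,o);p=tool_plane(s,[(160.6,170.8),(353.1,170.8)],o['tool_pos'][2]-.0293,o)
q=tool_plane(s,[(256,168.1)],o['tool_pos'][2]-.0393,o)
print(b.round(4),b.mean(0).round(4));print(p.round(4),p.mean(0).round(4),q.round(4))
```

```text
[[ 0.0403 -0.0493  0.0446]
 [ 0.0402  0.0495  0.0446]] [0.0403 0.0001 0.0446]
[[ 0.04   -0.0484  0.0293]
 [ 0.0399  0.0511  0.0293]] [0.0399 0.0014 0.0293] [[0.0395 0.0009 0.0393]]
```

```bash
python3 drive.py '[[0.0005,-0.0012,0.001,0,0],[0.0005,-0.0012,0.002,0,0],[0.0005,-0.0012,0.003,0,0],[0.0005,-0.0012,0.003,0,0]]';  python3 - <<'E'
from h import *
delta(.5715,.034,.080,-88)
o=ctrl.get_obs();s=snap('wrist');V=s['frame'].astype(int)
for k in(200,310): print([(r,int(V[r,k].sum()),int(V[r,k,0]-V[r,k,2])) for r in range(158,174)])
for r in(165,166,167): print(r,[(c,int(V[r,c].sum())) for c in list(range(163,173))+list(range(338,350))])
E
```

```text
clock: 8.62
tool_pos: [0.5715, 0.0341, 0.0814]
orientation: [180.0, -0.0, -87.8]
force: [-0.1, 0.1, -6.2]
opening: 0.0159
gripper_force: 30.0
delta [0.0001 0.     0.0014] turn 0.21 now [0.5715 0.0341 0.0814] [179.98  -0.   -87.79] t 8.625 j [ 23.  21. -24.  -0. -45. -21.]
[(158, 351, 79), (159, 352, 78), (160, 350, 78), (161, 369, 75), (162, 411, 67), (163, 423, 64), (164, 422, 63), (165, 417, 62), (166, 415, 59), (167, 412, 46), (168, 399, 21), (169, 395, 9), (170, 431, 7), (171, 534, 6), (172, 600, 6), (173, 629, 5)]
[(158, 363, 81), (159, 362, 81), (160, 363, 81), (161, 381, 77), (162, 417, 69), (163, 437, 65), (164, 435, 65), (165, 431, 65), (166, 428, 61), (167, 423, 47), (168, 405, 23), (169, 396, 10), (170, 438, 6), (171, 543, 6), (172, 610, 5), (173, 640, 4)]
165 [(163, 347), (164, 346), (165, 346), (166, 336), (167, 329), (168, 316), (169, 314), (170, 325), (171, 350), (172, 380), (338, 432), (339, 425), (340, 409), (341, 389), (342, 371), (343, 359), (344, 354), (345, 351), (346, 349), (347, 349), (348, 351), (349, 354)]
166 [(163, 348), (164, 346), (165, 346), (166, 341), (167, 330), (168, 329), (169, 335), (170, 359), (171, 386), (172, 402), (338, 429), (339, 429), (340, 427), (341, 415), (342, 399), (343, 373), (344, 358), (345, 352), (346, 351), (347, 353), (348, 354), (349, 355)]
167 [(163, 347), (164, 349), (165, 350), (166, 352), (167, 350), (168, 356), (169, 374), (170, 392), (171, 402), (172, 407), (338, 424), (339, 424), (340, 424), (341, 419), (342, 413), (343, 393), (344, 375), (345, 365), (346, 367), (347, 364), (348, 360), (349, 359)]
```

Alignment within about half a millimetre. Lower and release.

```bash
python3 drive.py '[[0,0,0.001,0,0],[0,0,0.002,0,0],[0,0,0.0025,0,0],[0,0,0.0025,0,0]]'
```

```text
clock: 9.18
tool_pos: [0.5717, 0.0341, 0.0795]
orientation: [-180.0, -0.0, -87.8]
force: [-1.5, -0.7, -1.0]
opening: 0.016
gripper_force: 30.0
```

```bash
python3 drive.py '[[0,0,0,0,0.06],[0,0,0,0,0.06],[0,0,0,0,0.06],[0,0,0,0,0.06],[0,0,0,0,0.06],[0,0,0,0,0.06]]'; python3 drive.py '[[0,0,-0.01,0,0.088],[0,0,-0.04,0,0.088],[0,0,-0.1,0,0.088],[0,0,-0.16,0,0.088],[0.05,0,-0.2,0,0.088],[0.1,0,-0.2,0,0.088],[0.1,0,-0.2,0,0.088]]'; python3 drive.py '[[-0.08,0,0,0,0.088],[-0.12,0,0,0,0.088],[-0.12,0,0,0,0.088],[-0.12,0,0,0,0.088]]'
python3 - <<'E'
from h import *
delta(.5715,.1,.280,-88)
s=snap('wrist');save(s,'pics/i.png')
E
```

```text
clock: 9.93
tool_pos: [0.5716, 0.0341, 0.079]
orientation: [-180.0, -0.0, -87.8]
force: [-0.6, 0.2, 0.6]
opening: 0.0598
gripper_force: 0.0
clock: 10.8
tool_pos: [0.5752, -0.0685, 0.2805]
orientation: [-179.9, 0.0, -88.0]
force: [-1.4, 0.1, -0.8]
opening: 0.0876
gripper_force: 0.0
clock: 11.3
tool_pos: [0.5706, 0.0547, 0.2793]
orientation: [180.0, -0.0, -87.7]
force: [0.0, -0.9, -0.2]
opening: 0.0877
gripper_force: 0.0
delta [-0.0453 -0.0027 -0.0007] turn 0.3 now [0.5706 0.0547 0.2793] [ 1.80e+02 -1.00e-02 -8.77e+01] t 11.3 j [ 25.  10. -10.   0. -70. -23.]
```

View pics/i.png

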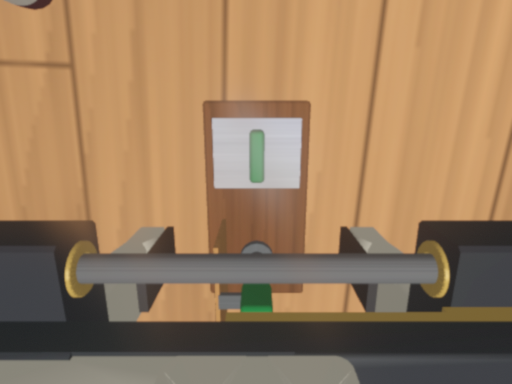

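The plate sits on the block region (211–302, 118–188), released. Check its fit against the foot, and work out the head.

Run:
```python
from h import *
o=ctrl.get_obs();s=snap('wrist');V=s['frame'].astype(int)
sp=V.max(2)-V.min(2);m=((sp<40)&(V.sum(2)>450)).astype('u1');m[:110]=0;m[195:]=0;m[:,:205]=0;m[:,310:]=0
c=max(cv2.findContours(m,0,1)[0],key=cv2.contourArea)[:,0]
print('plate',quad([on_plane(s,a,b,.05)[:2] for a,b in c]))
d=(V.sum(2)<430).astype('u1');d[:95]=0
L,R=[],[]
for r in range(125,190,4):
    q=np.where(d[r,190:320])[0]+190; L.append(on_plane(s,q.min()-.5,r,.018));R.append(on_plane(s,q.max()+.5,r,.018))
M=(np.array(L)+R)/2;print('foot width',np.linalg.norm(np.median(np.array(R)-L,0)),'mid x(y)',np.polyfit(M[:,1],M[:,0],1),'at plate y',np.polyval(np.polyfit(M[:,1],M[:,0],1),.034))
T=np.array([on_plane(s,k,np.where(d[90:118,k])[0][0]+90-.5,.018) for k in range(215,300,6)]);print('foot -y edge',np.polyfit(T[:,0],T[:,1],1),'seat y',np.polyval(np.polyfit(T[:,0],T[:,1],1),.5716)+.06)
delta(.5662,.174,.28,2.2)
s=snap('scene');hsv=cv2.cvtColor(s['frame'],cv2.COLOR_RGB2HSV);P=cloud(s);H,S,_=cv2.split(hsv)
g=(H>50)&(H<85)&(S>120);g[:205]=0;g[245:]=0;g[:,:285]=0;g[:,320:]=0
q=P[g];t=q[(q[:,2]>.15)&(q[:,2]<.17)]
print(len(t),np.percentile(t,[3,50,97],axis=0).round(3))
```

```text
plate ((570.0253295898438, 33.93140411376953), (100.17304229736328, 78.6532211303711), 2.1945250034332275)
foot width 0.12980926999425138 mid x(y) [-0.04072843  0.57206828] at plate y 0.5706835180476731
foot -y edge [ 0.02181265 -0.03876031] seat y 0.0337077986024738
delta [-1.205e-01 -1.000e-04 -8.000e-04] turn -90.02 now [0.5707 0.0536 0.2792] [ 1.7999e+02 -1.0000e-02 -8.7820e+01] t 11.4 j [ 25.  10. -10.   0. -70. -23.]
148 [[0.555 0.161 0.152]
 [0.573 0.179 0.161]
 [0.584 0.197 0.165]]
```

The plate is flush (within 0.7 mm of the foot-based seat). Head at (0.566, 0.174) agrees in both views. Turn above it.

```bash
python3 drive.py '[[-0.03,0,0,-10,0.088],[-0.07,0,0,-20,0.088],[-0.12,0,0,-30,0.088],[-0.12,0,0,-40,0.088],[-0.12,0,0,-50,0.088],[-0.12,0,0,-60,0.088],[-0.12,0,0,-70,0.088],[-0.12,0,0,-80,0.088]]'; python3 drive.py '[[0,0,0,-10,0.088],[0,0,0,-10,0.088],[0,0,0,-10,0.088]]'
python3 - <<'E'
from h import *
delta(.5662,.174,.147,2.2)
s=snap('wrist');save(s,'pics/j.png')
E
```

```text
clock: 12.45
tool_pos: [0.5665, 0.1729, 0.2791]
orientation: [180.0, 0.0, -7.6]
force: [-1.0, -0.1, -0.1]
opening: 0.0879
gripper_force: 0.0
clock: 12.82
tool_pos: [0.5664, 0.1734, 0.2791]
orientation: [180.0, 0.0, 1.9]
force: [0.3, 0.8, 0.4]
opening: 0.0877
gripper_force: 0.0
delta [-1.000e-04 -6.000e-04  1.321e-01] turn -0.26 now [0.5664 0.1734 0.2791] [180.     0.     1.94] t 12.825 j [ 36.  12.  -8.   0. -70.  56.]
```

View pics/j.png

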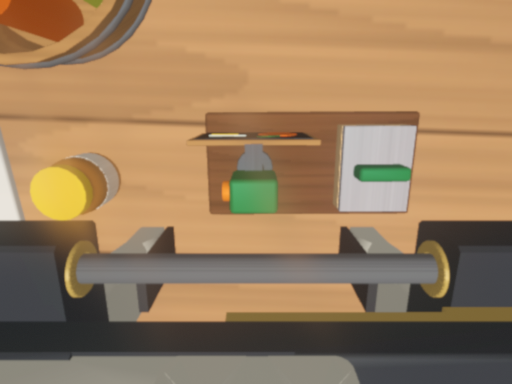

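The head top is at columns 231–277, rows 171–212, the button at (226,191), the jar at (65,190), lower than the fingertips will go.

Run:
```python
from h import *
o=ctrl.get_obs();s=snap('wrist');hsv=cv2.cvtColor(s['frame'],cv2.COLOR_RGB2HSV);H,S,V=cv2.split(hsv)
g=((H>50)&(H<85)&(S>120)).astype('u1');g[:,320:]=0;g[220:]=0
c=max(cv2.findContours(g,0,1)[0],key=cv2.contourArea)[:,0]
print(cv2.boundingRect(c),quad(tool_plane(s,c,.163,o)[:,:2]))
P=cloud(s);print(np.median(P[185:205,240:270,2]))
```

```text
(231, 181, 21, 31) ((-0.6844186782836914, -11.287126541137695), (25.241275787353516, 16.320144653320312), 0.05685582756996155)
0.16389624083068033
```

Run:
```python
from h import *
o=ctrl.get_obs();s=snap('wrist');V=s['frame'].astype(int)
g=(V[...,1]>V[...,0]+25)&(V[...,1]>V[...,2]+10)
for r in(185,195,205):
    q=np.where(g[r,225:300])[0]+225; print(r,q.min(),q.max(),tool_plane(s,[(q.min()-.5,r),(q.max()+.5,r)],.163,o).round(4)[:,:2])
for k in(240,255,270):
    q=np.where(g[165:220,k])[0]+165; print(k,q.min(),q.max(),[int(V[r,k].sum()) for r in range(168,190,2)],tool_plane(s,[(k,q.max()+.5)],.163,o).round(4)[:,:2])
```

```text
185 230 277 [[ 0.0087 -0.0203]
 [ 0.0086  0.0182]]
195 231 276 [[ 0.0003 -0.0197]
 [ 0.0003  0.0176]]
205 230 276 [[-0.0081 -0.0207]
 [-0.0082  0.0177]]
240 179 212 [379, 286, 216, 215, 213, 219, 260, 316, 362, 366, 361] [[-0.0146 -0.0122]]
255 180 212 [376, 322, 253, 251, 247, 254, 291, 335, 365, 367, 363] [[-0.0146  0.0001]]
270 180 212 [365, 283, 250, 252, 253, 263, 302, 335, 362, 363, 362] [[-0.0146  0.0125]]
```

```bash
python3 drive.py '[[0,-0.0018,0.03,-0.3,0.088],[0,-0.0018,0.07,-0.3,0.088],[0,-0.0018,0.11,-0.3,0.088],[0,-0.0018,0.13,-0.3,0.088],[0,-0.0018,0.132,-0.3,0.088],[0,-0.0018,0.132,-0.3,0.088]]'; python3 drive.py '[[0,0,0,0,0.05],[0,0,0,0,0.044],[0,0,0,0,0.04],[0,0,0,0,0.0],[0,0,0,0,0.0]]'; python3 drive.py '[[0,0,0,0,0],[0,0,0,0,0],[0,0,0,0,0]]'
```

```text
clock: 13.72
tool_pos: [0.5667, 0.1761, 0.1479]
orientation: [-180.0, -0.1, 2.5]
force: [0.8, 0.1, 0.8]
opening: 0.0879
gripper_force: 0.0
clock: 14.35
tool_pos: [0.5663, 0.1764, 0.1473]
orientation: [-179.9, -0.0, 2.5]
force: [-1.4, 4.4, 2.0]
opening: 0.0433
gripper_force: 2.2
clock: 14.72
tool_pos: [0.5663, 0.1762, 0.1473]
orientation: [-180.0, -0.0, 2.5]
force: [-1.9, 4.1, 3.2]
opening: 0.0407
gripper_force: 30.0
```

Opening 41 mm, so the button is fully pressed. Pull up.

```bash
python3 drive.py '[[0,0,-0.01,0,0],[0,0,-0.03,0,0],[0,0,-0.05,0,0],[0,0,-0.065,0,0],[0,0,-0.075,0,0],[0,0,-0.085,0,0],[0,0,-0.1,0,0],[0,0,-0.115,0,0]]'; python3 drive.py '[[0,0,-0.008,0,0],[0,0,-0.015,0,0],[0,0,-0.021,0,0],[0,0,-0.023,0,0],[0,0,-0.024,0,0],[0,0,-0.024,0,0]]'
```

```text
clock: 15.72
tool_pos: [0.566, 0.1761, 0.2618]
orientation: [-180.0, 0.0, 2.5]
force: [1.2, 4.9, -5.0]
opening: 0.0405
gripper_force: 30.0
clock: 16.48
tool_pos: [0.5661, 0.176, 0.2856]
orientation: [-180.0, 0.0, 2.5]
force: [0.7, 6.2, -2.2]
opening: 0.0406
gripper_force: 30.0
```

```bash
python3 drive.py '[[0,0,-0.001,0,0],[0,0,-0.002,0,0],[0,0,-0.003,0,0],[0,0,-0.003,0,0]]'
```

```text
clock: 16.98
tool_pos: [0.5659, 0.1761, 0.2875]
orientation: [-180.0, 0.1, 2.5]
force: [2.9, 5.2, -8.5]
opening: 0.0404
gripper_force: 30.0
```

```bash
python3 drive.py '[[0,0,-0.0005,0,0],[0,0,-0.001,0,0],[0,0,-0.001,0,0],[0,0,-0.001,0,0]]'
python3 - <<'E'
from h import *
s=snap('scene');cv2.imwrite('pics/k.png',cv2.resize(s['frame'][150:290,200:380,::-1],None,fx=4,fy=4))
E
```

```text
clock: 17.48
tool_pos: [0.5657, 0.1761, 0.2876]
orientation: [180.0, 0.2, 2.5]
force: [4.1, 5.1, -11.8]
opening: 0.0404
gripper_force: 30.0
```

View pics/k.png

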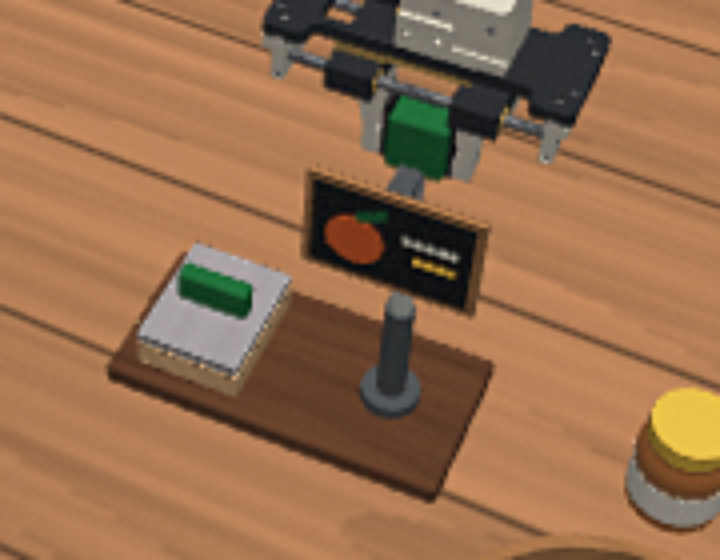

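The picture shows the plate flush on the block (around 215,310) and the head gripped with the sign raised (400,130). The pull now meets a firm stop after 140 mm of rise.

```bash
python3 -c "
from plant import ctrl
print(ctrl.close_job())"
```

```text
the job is handed in; nothing more can be done
None
```

The job is handed in: the ballast plate is released on the block, flush to within about 1 mm, and the arm holds the sign at the second stop (140 mm up, button pressed); it took about 17.5 s of the 62 s, and the lid, jar and marker were not touched.

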